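Tip the orange gel plate up to drain

ROBOT

A 6-joint arm with a two-finger parallel gripper is mounted at the origin on a cart in front of the work surface, level with it; the furniture and walls round the work are solid. World frame = base frame: x ahead of the robot, y to its left, z up, the work surface at z = 0. Lengths are in mm, angles in rad, forces in N, time in s.
With the tool pointing down it reaches from about 325 to 875 mm from the base axis. Payload 4.4 kg.
Tool frame: the origin (TCP) lies midway between the tips of the shut fingers; the grasp point (between the pads) lies 19 mm behind it (manip.tcp_to_grasp is the distance from the TCP to the grasp point, in mm); z points along the fingers, y is the line along which they close (so a half turn about z gives the same grasp; the last joint's range is limited). The gripper opens to 85 mm and grips with 20 to 120 N. Pads are 22 mm wide; open, the fingers measure 114 mm over their backs; the gripper's body (76 mm by 85 mm) begins 54 mm behind the grasp point. The pads swing forward as they close: fully open they stand 13 mm farther back than shut.
Start: joints at [1.05, 0.207, 1.542, -0, 1.393, -0.15], TCP at [208.367, 535.92, 231.282] pointing down, gripper open.
Joint ranges: [-2.73, 2.73], [-0.86, 2.22], [0.23, 2.46], [-1.11, 4.25], [0.08, 2.63], [-2.82, 2.82]. Speed limits (rad/s): [2.79, 2.79, 3.14, 3.14, 3.14, 3.14].

INTERFACE

Orientations are given as a 3x3 rotation matrix whose columns are the frame's x, y, z axes.
In Python, from plant import get_state, viewer, manip gives the robot as it stands.
- The arm moves only by the tool send_rows, never from a script. Its arguments are lists of equal length, an entry for each row: "claw": the opening, from -1 (shut) to 1 (fully open), so that 0 is half open; "translation": the shift along the tool's x, y, z in units of 25 mm (1.0 is 25 mm), a list of three; "turn": the turn, a rotation vector about the tool's x, y, z in units of 6 degrees (1.0 is 6 degrees), a list of three. In form: {"claw": [claw, ...], "translation": [[tx, ty, tz], ...], "turn": [[wx, wy, wz], ...]}. A call has 1 to 20 rows; each row shifts and turns the commanded pose from where the row before left it, along the tool's axes as they then stand; what a row does not reach is not made up. A row lasts 1/8 s, in which the tool goes at most 62.5 mm and 10.7 degrees, less where a joint would pass 70% of its speed; a pose out of reach is approached as far as the arm can. A call is refused whole if a number of a shift passes 1 or a number of a turn 1, either way. A call with a gripper value outside its range is refused whole. The fingers move at their own pace and stop on an object; "grip_force" is the grip in N (left out, the last holds). Time passes only in rows, so rows that do not move let the fingers close. It gives the time, the measured TCP pose, the force, the opening and the grip force at its end, in the units of the state.
- get_state(): the state, without advancing time (a new reading comes with each control period).
- viewer.get_image(name): name is "side" or "top"; returns the picture (420x560x3 uint8, red, green, blue); there is no depth.
- viewer.camera_params(name): a dict with "fx", "fy", "cx", "cy" (pixels), "xyz" and "orientation" of the camera in the world. Camera axes: x right, y down, z forward; pixel columns grow to the right and rows downward; lengths in mm; the calibration is good to about 2 mm. A picture is of the moment at which its call begins. camera_params takes no time and is no camera call.
- manip.job_done(): hands the job in; it is judged then, once.
The state is a dict: "t": time; "q": joint angles; "qvel": joint speeds; "joint_efforts": joint torques, N m; "tool_pos": TCP position; "tcp_rot": TCP orientation; "contact_force": force on the tool from outside, world axes, zero at the start; "ft_torque": the same for the moment, N m; "opening": finger opening in mm; "gripper_force": force on a finger pad.
Only numpy, scipy, OpenCV 4.12 (cv2) and the standard library are available. Lean on these libraries where they do the work, as an engineer would, in place of code of your own. Each camera call takes 0.05 s, during which the arm holds its last target. There are 200 camera calls.

TASK

The rinsed orange gel plate lies on the sloping ribs of the drying stand. Push its raised edge up and over towards the stand's fence, so that the plate pivots on its lower edge, which stays down in the stand, until it leans back against the fence and stays there by itself. Leave the blue plate lying as it is.

Things in the scene. Friction and masses are not known exactly. Their poses are not given: they have to be found in the camera images.
- orange_plate: loose orange plate, 110 long (local x) x 120 wide (y) x 6 thick, 0.12 kg, two white strips on its upper face. Origin: middle of the lower edge, on the underside; the plate runs from there along local -x to its raised edge, upper face at z = +6. Local z tilts from the vertical by 35 degrees at the start, 90 upright, 100 flat on the fence; let go before 90 it falls back, after that on to the fence
- orange_edge (a point): middle of the orange plate's raised edge, on the underside (110 mm along the plate from its origin). At the start it faces the open front of the stand, is 71 mm above the worktop and free: under it, between the ribs, the space is empty down to the base. It rises on an arc about the lower edge; a purely level push may jam by friction, so rise with it
- blue_plate: blue plate, alike in all but colour, lying alike in the other bay of the stand; to be left alone
- drying_stand: fixed white drying stand. Origin: underside of base, mid fence foot; x points level from the open front to the fence, y along it. Base x -115 to 35, y -165 to 165, 8 thick. Metal fence 90 high leans 10 degrees to +x. Bays at y = +80 and -80, a plate in each (either way), lower edge on the base at the fence. Under each plate two ribs, 46 either side of its middle; stops 11 high by its lower corners
Mind the look-alikes: they are no part of the job. There is more than one size of the orange_plate; the one meant has the size given above.

How it is judged (in metres and radians):
At the end, for the whole second after the job is handed in: The orange plate leans back against the fence at rest: its local z is 92 to 108 degrees from the vertical, its lower edge is down in the stand within 15 mm of the foot of the fence and of the middle of its bay, and parallel to the fence within 10 degrees (angle between orange_plate's own z axis and vertical between 1.606 and 1.885 rad and x of orange_plate in the frame of drying_stand between -0.015 and 0.015 m and z of orange_plate in the frame of drying_stand below 0.025 m and (y of orange_plate in the frame of drying_stand between 0.065 and 0.095 m or y of orange_plate in the frame of drying_stand between -0.095 and -0.065 m) and angle between the y axis of orange_plate and the y axis of drying_stand, either way round below 0.175 rad and linear speed of orange_plate below 0.02 m/s and angular speed of orange_plate below 0.1 rad/s); the robot touches nothing.
It fails at once if the orange plate's lower edge is lifted more than 25 mm off the stand's base (z of orange_plate in the frame of drying_stand above 0.033 m).
It fails at once if the blue plate is moved by more than 20 mm or tipped by more than 10 degrees (distance of blue_plate from where it was at the start of the episode above 0.02 m or angle between blue_plate's own z axis and vertical above 0.785 rad or angle between blue_plate's own z axis and vertical below 0.436 rad).
It also fails if it takes over 35 s, if anything falls off the work surface, if the arm or the gripper's body presses on something with over 40 N, if the wrist force passes 120 N, or if a joint passes its speed limit or range.

## Working session

There is one attempt and no reset: what is moved stays moved. The work goes in short steps, Python scripts to look and compute and a tool call to move; the robot and the scene stay as the last step left them, time stands still between calls to the robot, and variables do not carry over. Pictures are saved under pics/ and viewed, at most 10 in all, crops included, and the job is handed in when it is done.

Besides the shell and the picture viewer there is one more tool, called after ">>>" by a JSON object that holds its "api" and its "payload". send_rows: Moves the arm, as the interface text tells. Its arguments: {"type":"object","properties":{"claw":{"type":"array"},"translation":{"type":"array"},"turn":{"type":"array"},"grip_force":{"type":"number"}},"required":["claw","translation","turn"]}

```bash
mkdir -p pics; python3 - <<'E'
from plant import get_state, viewer, manip
import cv2,json
for n in("side","top"):
    im=viewer.get_image(n); cv2.imwrite(f"pics/{n}0.png",im[:,:,::-1]); print(n,viewer.camera_params(n))
s=get_state();print(s)
E
```

```text
side {'fx': 492.87968848135364, 'fy': 492.87968848135364, 'cx': 282.44432250823786, 'cy': 210.56147453199154, 'xyz': array([563.47960427, 604.79823393, 654.04080798]), 'orientation': array([[-9.99825283e-01, -8.09203803e-04, -1.86748361e-02],
       [ 1.35587040e-02,  6.56327775e-01, -7.54354037e-01],
       [ 1.28672398e-02, -7.54475445e-01, -6.56202131e-01]])}
top {'fx': 539.634958995604, 'fy': 539.634958995604, 'cx': 282.3052289042836, 'cy': 206.67800583124335, 'xyz': array([477.31533216, -42.77758295, 907.95842442]), 'orientation': array([[ 0.02755197, -0.99535466,  0.09224959],
       [-0.99937274, -0.0253736 ,  0.02470421],
       [-0.02224875, -0.09287237, -0.99542941]])}
{'t': 0.1, 'q': array([ 1.04950931e+00,  2.07367151e-01,  1.54286396e+00, -3.55896997e-05,
        1.39348912e+00, -1.50489123e-01]), 'qvel': array([-1.52234756e-03, -1.95290705e-03, -3.28837668e-03, -2.12688694e-03,
       -9.66366123e-05,  2.87914210e-03]), 'joint_efforts': array([-1.00342557e-03, -3.84090579e+01, -2.92550701e+01, -2.34315939e-04,
        4.76996604e-03,  8.85094323e-06]), 'tool_pos': array([208.01598729, 535.29683857, 230.19842451]), 'tcp_rot': array([[-9.32040659e-01,  3.62352246e-01, -1.02914406e-03],
       [ 3.62353596e-01,  9.32038842e-01, -1.86242991e-03],
       [ 2.84346572e-04, -2.10877445e-03, -9.99997736e-01]]), 'contact_force': array([-0.61054043, -0.89689949, -0.28456945]), 'ft_torque': array([-0.00157781,  0.00735306,  0.03740951]), 'gripper_force': 0.0, 'opening': 85.24959521554153}
```

View pics/side0.png

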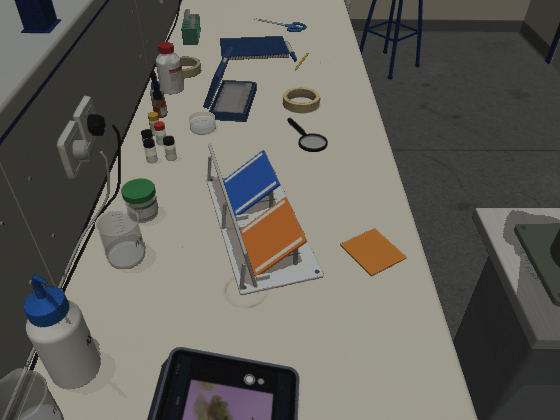

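View pics/top0.png

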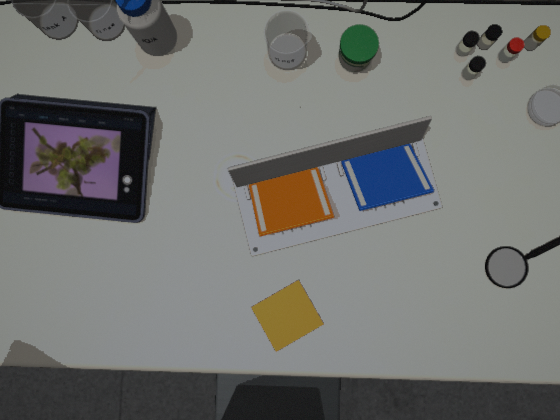

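Both views show the stand. In the top view the orange plate is at about (290,200), with the blue plate to its right and the fence on the +x side. The small orange plate at (287,315) is a decoy. Next I'll enlarge both views.

```bash
python3 - <<'E'
import cv2,numpy as np
a=cv2.imread("pics/top0.png")[110:260,225:445]; b=cv2.imread("pics/side0.png")[140:300,195:335]
cv2.imwrite("pics/topz.png",cv2.resize(a,None,fx=3.6,fy=3.6,interpolation=cv2.INTER_CUBIC))
cv2.imwrite("pics/sidez.png",cv2.resize(b,None,fx=3.6,fy=3.6,interpolation=cv2.INTER_CUBIC))
E
```

```text
(no output)
```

View pics/topz.png

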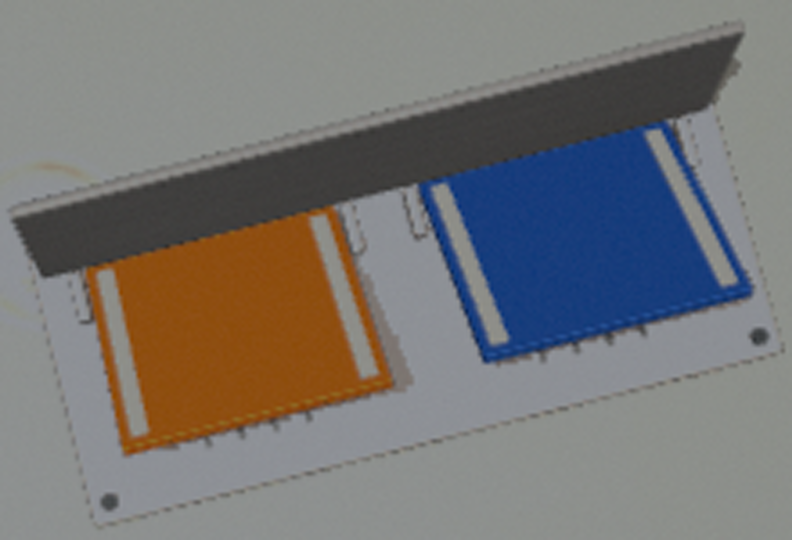

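View pics/sidez.png

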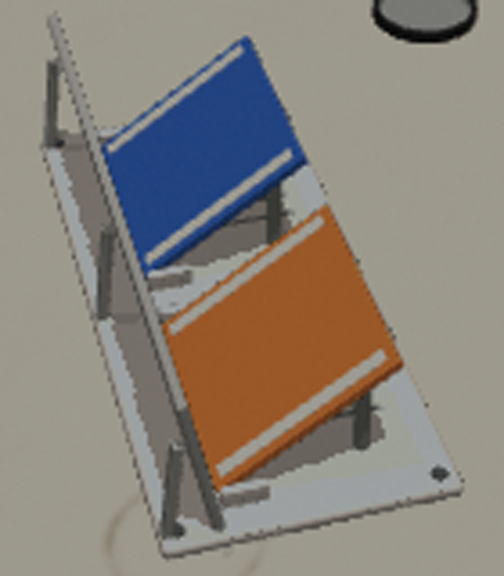

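The crops show the orange plate in the +y bay. Its raised corners are at top-crop (125,447) and (392,378), and the base's front corners are at (97,525) and (782,350). I'll fit the stand pose from both views and triangulate the raised edge.

```bash
cat > h.py <<'E'
import numpy as np
from scipy.optimize import least_squares
from plant import viewer
C={n:viewer.camera_params(n) for n in("side","top")}
def proj(n,P):
    c=C[n]; p=c["orientation"].T@(np.array(P)-c["xyz"])
    return np.array([c["cx"]+c["fx"]*p[0]/p[2],c["cy"]+c["fy"]*p[1]/p[2]])
T=lambda u,v:np.array([225+u/3.6,110+v/3.6]); S=lambda u,v:np.array([195+u/3.6,140+v/3.6])
E
python3 - <<'E'
from h import *
obs=[("top",T(97,524),(-115,165,8)),("top",T(782,350),(-115,-165,8)),("top",T(45,277),(0,165,8)),("top",T(715,103),(0,-165,8)),
("top",T(125,447),(-86.7,140,76)),("top",T(392,378),(-86.7,20,76)),
("side",S(462,487),(-115,165,8)),("side",S(402,360),(-86.7,140,76)),("side",S(326,207),(-86.7,20,76))]
def w(p,L):
    c,s=np.cos(p[2]),np.sin(p[2]); return [p[0]+c*L[0]-s*L[1],p[1]+s*L[0]+c*L[1],L[2]]
r=least_squares(lambda p:np.concatenate([proj(n,w(p,L))-o for n,o,L in obs]),[600,0,0.2])
print(r.x,r.fun.reshape(-1,2).round(1)); 
for a,b in(((125,447),(402,360)),((392,378),(326,207))):
    q=least_squares(lambda P:np.r_[proj("top",P)-T(*a),proj("side",P)-S(*b)],[500,0,70]); print("tri",q.x.round(1),q.fun.round(1))
for L in((-90,80,71),(0,80,8),(-90,80,140),(16,80,97)):print(L,np.round(w(r.x,L),1))
E
```

```text
[ 6.32888879e+02 -9.77440744e+01  2.78278593e-01] [[-0.9  0.5]
 [ 0.9 -0.6]
 [-3.   2.6]
 [ 0.6  2.2]
 [-1.  -0.1]
 [ 0.2 -0.3]
 [-0.5 -1.8]
 [-2.2 -1. ]
 [-1.8 -2. ]]
tri [509.3  11.9  73. ] [-0.2  1.1 -1.3 -0.1]
tri [ 542.5 -102.3   71.5] [-0.1  0.9 -1.  -0.1]
(-90, 80, 71) [524.4 -45.5  71. ]
(0, 80, 8) [610.9 -20.8   8. ]
(-90, 80, 140) [524.4 -45.5 140. ]
(16, 80, 97) [626.3 -16.4  97. ]
```

>>> {"api": "send_rows", "payload": {"claw": [-1,-1,-1,-1,-1,-1,-1,-1,-1,-1,-1,-1,-1,-1,-1,-1,-1,-1,-1,-1], "translation": [[-0.91,-0.92,0],[-0.91,-0.92,0],[-0.91,-0.92,0],[-0.91,-0.92,0],[-0.91,-0.92,0],[-0.91,-0.92,0],[-0.91,-0.92,0],[-0.91,-0.92,0],[-0.91,-0.92,0],[-0.91,-0.92,0],[-0.91,-0.92,0],[-0.91,-0.92,0],[-0.91,-0.92,0],[-0.91,-0.92,0],[-0.91,-0.92,0],[-0.91,-0.92,0],[-0.91,-0.92,0],[-0.91,-0.92,0],[-0.91,-0.92,0],[-0.91,-0.92,0]], "turn": [[0,0,0],[0,0,0],[0,0,0],[0,0,0],[0,0,0],[0,0,0],[0,0,0],[0,0,0],[0,0,0],[0,0,0],[0,0,0],[0,0,0],[0,0,0],[0,0,0],[0,0,0],[0,0,0],[0,0,0],[0,0,0],[0,0,0],[0,0,0]]}}

```text
t: 2.6
tool_pos: [465.7, -58.6, 230.8]
tcp_rot: [[-0.932, 0.363, -0.001], [0.363, 0.932, 0.0], [0.001, 0.0, -1.0]]
contact_force: [0.3, -0.4, 0.4]
opening: 0.3
gripper_force: 0.0
```

>>> {"api": "send_rows", "payload": {"claw": [-1,-1,-1,-1,-1,-1,-1,-1,-1,-1,-1,-1,-1,-1], "translation": [[0,0,0],[0,0,0],[0,0,0],[0,0,0],[0,0,0],[0,0,0],[0,0,0],[0,0,0],[0,0,0],[0,0,0],[0,0,0],[0,0,0],[0,0,0],[0,0,0]], "turn": [[0,0,-0.9],[0,0,-0.9],[0,0,-0.9],[0,0,-0.9],[0,0,-0.9],[0,0,-0.9],[0,0,-0.8],[0,-0.9,0],[0,-0.9,0],[0,-0.9,0],[0,-0.9,0],[0,-0.9,0],[0,-0.5,0],[0,0,0]]}}

```text
t: 4.35
tool_pos: [464.5, -57.6, 230.2]
tcp_rot: [[-0.834, -0.273, 0.479], [-0.236, 0.962, 0.137], [-0.498, 0.001, -0.867]]
contact_force: [0.1, -1.1, -0.2]
opening: 0.3
gripper_force: 0.0
```

```bash
cat >> h.py <<'E'
from plant import get_state
YAW=.2783; O=np.array([632.9,-97.7,0]); Rs=np.array([[np.cos(YAW),-np.sin(YAW),0],[np.sin(YAW),np.cos(YAW),0],[0,0,1]])
st=lambda P:Rs.T@(np.array(P)-O)
def units(dstand,R): return (np.array(R).T@Rs@np.array(dstand))/25
E
python3 - <<'E'
from h import *
s=get_state(); p=st(s["tool_pos"]); R=s["tcp_rot"]; print(p.round(1))
print("down",units(np.array([-135,80,48])-p,R).round(2))
# arc
pts=[(-135,48),(-98,48),(-89.5,48)]
for f in range(40,98,5):
    a=np.radians(f); pts.append((-110*np.cos(a)+.5,8+110*np.sin(a)-22.8) if f<=60 else (-90*np.cos(a)-9.5,8+90*np.sin(a)-5.5))
pts=np.array(pts)
for q,d in zip(pts[1:],np.diff(pts,axis=0)): print(q.round(1),units([d[0],0,d[1]],R).round(2))
E
```

```text
[-150.9   84.8  230.2]
down [ 3.08 -0.2   6.63]
[-98.  48.] [-1.28  0.    0.74]
[-89.5  48. ] [-0.29  0.    0.17]
[-83.8  55.9] [-0.36  0.   -0.16]
[-77.3  63. ] [-0.37  0.   -0.12]
[-70.2  69.5] [-0.37  0.   -0.08]
[-62.6  75.3] [-0.38  0.   -0.05]
[-54.5  80.5] [-0.38  0.   -0.02]
[-47.5  84.1] [-0.31  0.    0.01]
[-40.3  87.1] [-0.31  0.    0.04]
[-32.8  89.4] [-0.31  0.    0.07]
[-25.1  91.1] [-0.3   0.    0.09]
[-17.3  92.2] [-0.29  0.    0.12]
[-9.5 92.5] [-0.28  0.    0.14]
[-1.7 92.2] [-0.27  0.    0.17]
```

>>> {"api": "send_rows", "payload": {"claw": [-1,-1,-1,-1,-1,-1,-1,-1,-1,-1], "translation": [[0.385,-0.02,0.83],[0.385,-0.02,0.83],[0.385,-0.02,0.83],[0.385,-0.02,0.83],[0.385,-0.02,0.83],[0.385,-0.02,0.83],[0.385,-0.02,0.83],[0.385,-0.02,0.83],[0,0,0],[0,0,0]], "turn": [[0,0,0],[0,0,0],[0,0,0],[0,0,0],[0,0,0],[0,0,0],[0,0,0],[0,0,0],[0,0,0],[0,0,0]]}}

```text
t: 5.6
tool_pos: [488.8, -46.7, 61.2]
tcp_rot: [[-0.847, -0.261, 0.463], [-0.232, 0.965, 0.12], [-0.478, -0.006, -0.878]]
contact_force: [0.4, 1.3, -0.2]
opening: 0.0
gripper_force: 0.0
```

```bash
python3 - <<'E'
from h import *
import cv2
s=get_state(); print(st(s["tool_pos"]).round(1),s["contact_force"])
im=viewer.get_image("side")[:,:,::-1][130:310,190:390]; cv2.imwrite("pics/s1.png",cv2.resize(im,None,fx=3.2,fy=3.2,interpolation=cv2.INTER_CUBIC))
E
```

```text
[-124.5   88.7   61.2] [ 0.38563276  1.29711955 -0.22493851]
```

View pics/s1.png

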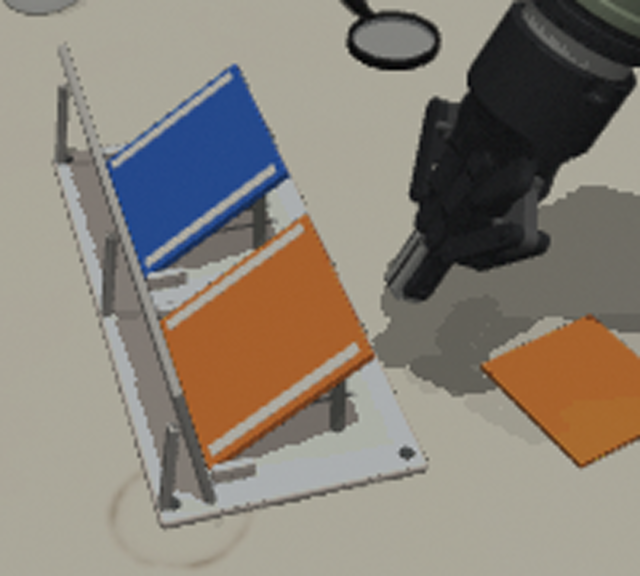

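The side view shows the closed fingertip at crop (410,290), in front of the raised edge of the still-undisturbed orange plate. The arm stopped 13 mm high, so I'll check the joint limits.

```bash
python3 - <<'E'
from h import *
s=get_state(); print(s["q"].round(3),s["qvel"].round(3),s["tool_pos"])
E
```

```text
[-0.489  0.057  2.227  0.64   0.571 -2.82 ] [-0.006 -0.009  0.001  0.    -0.003 -0.   ] [488.89396917 -46.88668135  61.45640303]
```

Joint 6 is at its limit, so I'll back off and use the half-turned grasp by turning +180° about the tool z axis.

>>> {"api": "send_rows", "payload": {"claw": [-1,-1,-1,-1,-1,-1,-1,-1,-1,-1,-1,-1,-1,-1,-1,-1], "translation": [[0,0,-0.8],[0,0,-0.8],[0,0,-0.8],[0,0,0],[0,0,0],[0,0,0],[0,0,0],[0,0,0],[0,0,0],[0,0,0],[0,0,0],[0,0,0],[0,0,0],[0,0,0],[0,0,0],[0,0,0]], "turn": [[0,0,1],[0,0,1],[0,0,1],[0,0,1],[0,0,1],[0,0,1],[0,0,1],[0,0,1],[0,0,1],[0,0,1],[0,0,1],[0,0,1],[0,0,1],[0,0,1],[0,0,1],[0,0,1]]}}

```text
t: 7.65
tool_pos: [460.9, -54.3, 114.5]
tcp_rot: [[-0.167, 0.87, 0.464], [0.985, 0.126, 0.118], [0.045, 0.476, -0.878]]
contact_force: [-0.3, -0.3, 0.1]
opening: 0.1
gripper_force: 0.0
```

>>> {"api": "send_rows", "payload": {"claw": [-1,-1,-1,-1,-1,-1,-1,-1,-1,-1,-1,-1,-1,-1,-1], "translation": [[0,0,0],[0,0,0],[0,0,0],[0,0,0],[0,0,0],[0,0,0],[0,0,0],[0,0,0],[0,0,0],[0,0,0],[0,0,0],[0,0,0],[0,0,0],[0,0,0],[0,0,0]], "turn": [[0,0,1],[0,0,1],[0,0,1],[0,0,1],[0,0,1],[0,0,1],[0,0,1],[0,0,1],[0,0,1],[0,0,1],[0,0,1],[0,0,1],[0,0,1],[0,0,1],[0,0,0]]}}

```text
t: 9.52
tool_pos: [460.8, -54.3, 114.3]
tcp_rot: [[0.847, 0.261, 0.464], [0.232, -0.965, 0.118], [0.478, 0.007, -0.878]]
contact_force: [0.5, -1.1, 0.2]
opening: 0.2
gripper_force: 0.0
```

```bash
cat > arc.py <<'E'
from h import *
s=get_state(); p=st(s["tool_pos"]); R=s["tcp_rot"]; print(p.round(1),s["q"].round(2),(Rs.T@R).round(3),s["contact_force"].round(1))
print("to start",units(np.array([-125,80,48])-p,R).round(2))
pts=[(-125,48),(-98,48),(-89.5,48)]
for f in range(40,98,5):
    a=np.radians(f); pts.append((-110*np.cos(a)+.5,8+110*np.sin(a)-22.8) if f<=60 else (-90*np.cos(a)-9.5,8+90*np.sin(a)-5.5))
pts=np.array(pts)
for q,d in zip(pts[1:],np.diff(pts,axis=0)): print(q.round(1),units([d[0],0,d[1]],R).round(2))
E
python3 arc.py
```

```text
[-153.5   89.   114.3] [-0.55 -0.13  2.26  0.54  0.73  0.4 ] [[ 0.878 -0.015  0.478]
 [-0.009 -1.    -0.014]
 [ 0.478  0.007 -0.878]] [ 0.5 -1.1  0.2]
to start [-0.26  0.33  2.88]
[-98.  48.] [ 0.95 -0.02  0.52]
[-89.5  48. ] [ 0.3  -0.    0.16]
[-83.8  55.9] [ 0.35 -0.   -0.17]
[-77.3  63. ] [ 0.36 -0.   -0.12]
[-70.2  69.5] [ 0.37 -0.   -0.09]
[-62.6  75.3] [ 0.38 -0.   -0.06]
[-54.5  80.5] [ 0.38 -0.   -0.03]
[-47.5  84.1] [ 0.31 -0.    0.01]
[-40.3  87.1] [ 0.31 -0.    0.03]
[-32.8  89.4] [ 0.31 -0.    0.06]
[-25.1  91.1] [ 0.3  -0.    0.09]
[-17.3  92.2] [ 0.29 -0.    0.11]
[-9.5 92.5] [ 0.28 -0.    0.14]
[-1.7 92.2] [ 0.27 -0.    0.16]
```

>>> {"api": "send_rows", "payload": {"claw": [-1,-1,-1,-1,-1,-1,-1,-1,-1,-1,-1], "translation": [[-0.06,0.08,0.72],[-0.06,0.08,0.72],[-0.07,0.08,0.72],[-0.07,0.08,0.72],[0,0,0],[0.24,0,0.13],[0.24,0,0.13],[0.24,0,0.13],[0.24,0,0.13],[0,0,0],[0,0,0]], "turn": [[0,0,0],[0,0,0],[0,0,0],[0,0,0],[0,0,0],[0,0,0],[0,0,0],[0,0,0],[0,0,0],[0,0,0],[0,0,0]]}}

```text
t: 10.9
tool_pos: [516.5, -47.1, 47.0]
tcp_rot: [[0.848, 0.26, 0.462], [0.231, -0.966, 0.12], [0.477, 0.005, -0.879]]
contact_force: [0.4, -0.5, -0.0]
opening: -0.4
gripper_force: 0.0
```

```bash
python3 arc.py | head -5; python3 - <<'E'
from h import *
import cv2
im=viewer.get_image("side")[:,:,::-1][130:310,190:390]; cv2.imwrite("pics/s2.png",cv2.resize(im,None,fx=3.2,fy=3.2,interpolation=cv2.INTER_CUBIC))
E
```

```text
[-98.   80.7  47. ] [-0.45  0.15  2.17  0.66  0.53  0.33] [[ 0.879 -0.015  0.477]
 [-0.011 -1.    -0.012]
 [ 0.477  0.005 -0.879]] [ 0.4 -0.5 -0. ]
to start [-0.93  0.04 -0.55]
[-98.  48.] [ 0.95 -0.02  0.52]
```

View pics/s2.png

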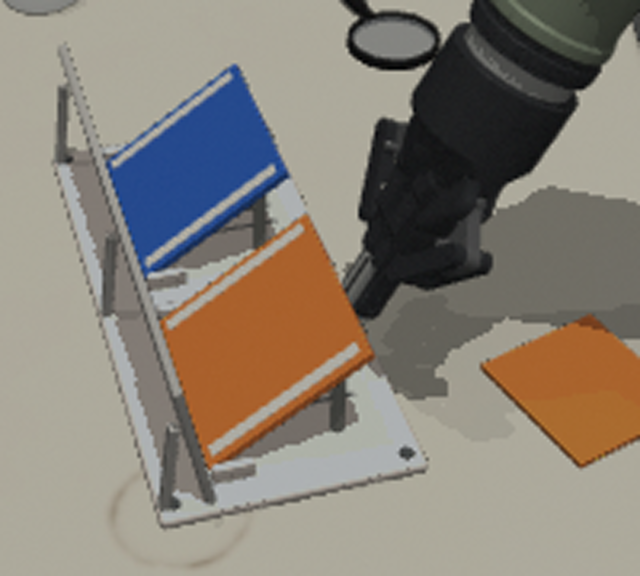

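The tip now sits behind and below the middle of the raised edge, at about crop (350,295). Next is the first part of the arc.

>>> {"api": "send_rows", "payload": {"claw": [-1,-1,-1,-1,-1,-1,-1,-1,-1,-1,-1,-1,-1], "translation": [[0.15,0,0.08],[0.15,0,0.08],[0.18,0,-0.08],[0.18,0,-0.08],[0.18,0,-0.06],[0.18,0,-0.06],[0.18,0,-0.05],[0.18,0,-0.05],[0.19,0,-0.03],[0.19,0,-0.03],[0.19,0,-0.01],[0.19,0,-0.01],[0,0,0]], "turn": [[0,0,0],[0,0,0],[0,0,0],[0,0,0],[0,0,0],[0,0,0],[0,0,0],[0,0,0],[0,0,0],[0,0,0],[0,0,0],[0,0,0],[0,0,0]]}}

```text
t: 12.58
tool_pos: [559.1, -35.8, 79.6]
tcp_rot: [[0.847, 0.26, 0.463], [0.231, -0.966, 0.119], [0.478, 0.006, -0.878]]
contact_force: [-0.8, -0.2, 0.0]
opening: 0.5
gripper_force: 0.1
```

```bash
python3 arc.py | head -3; python3 - <<'E'
from h import *
import cv2
im=viewer.get_image("side")[:,:,::-1][130:310,190:390]; cv2.imwrite("pics/s3.png",cv2.resize(im,None,fx=3.2,fy=3.2,interpolation=cv2.INTER_CUBIC))
E
```

```text
[-54.   79.7  79.6] [-0.38  0.15  2.07  0.54  0.58  0.52] [[ 0.878 -0.015  0.478]
 [-0.01  -1.    -0.012]
 [ 0.478  0.006 -0.878]] [-0.8 -0.2  0. ]
```

View pics/s3.png

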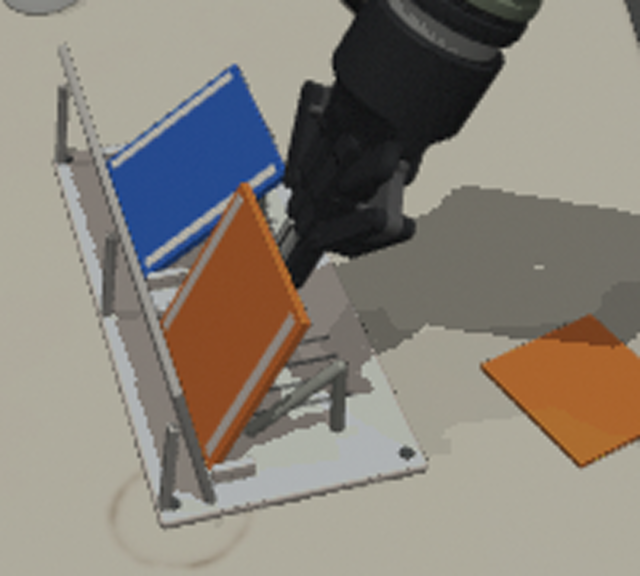

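The plate has pivoted to about 60°, its lower edge is still at the fence foot, and the blue plate hasn't moved. I'll continue the arc to about 95°.

>>> {"api": "send_rows", "payload": {"claw": [-1,-1,-1,-1,-1,-1,-1,-1,-1,-1,-1,-1,-1,-1,-1,-1], "translation": [[0.155,0,0],[0.155,0,0.01],[0.155,0,0.01],[0.155,0,0.02],[0.155,0,0.03],[0.155,0,0.03],[0.15,0,0.04],[0.15,0,0.05],[0.145,0,0.05],[0.145,0,0.06],[0.14,0,0.07],[0.14,0,0.07],[0.135,0,0.08],[0.135,0,0.08],[0,0,0],[0,0,0]], "turn": [[0,0,0],[0,0,0],[0,0,0],[0,0,0],[0,0,0],[0,0,0],[0,0,0],[0,0,0],[0,0,0],[0,0,0],[0,0,0],[0,0,0],[0,0,0],[0,0,0],[0,0,0],[0,0,0]]}}

```text
t: 14.62
tool_pos: [609.3, -22.0, 90.6]
tcp_rot: [[0.848, 0.26, 0.462], [0.231, -0.966, 0.12], [0.477, 0.005, -0.879]]
contact_force: [-0.0, -0.3, -0.4]
opening: 0.2
gripper_force: 0.0
```

```bash
python3 arc.py | head -3; python3 - <<'E'
from h import *
import cv2
im=viewer.get_image("side")[:,:,::-1][130:310,190:390]; cv2.imwrite("pics/s4.png",cv2.resize(im,None,fx=3.2,fy=3.2,interpolation=cv2.INTER_CUBIC))
E
```

```text
[-1.9 79.3 90.6] [-0.31  0.22  1.95  0.47  0.6   0.65] [[ 0.879 -0.015  0.477]
 [-0.011 -1.    -0.012]
 [ 0.477  0.005 -0.879]] [-0.  -0.3 -0.4]
```

View pics/s4.png

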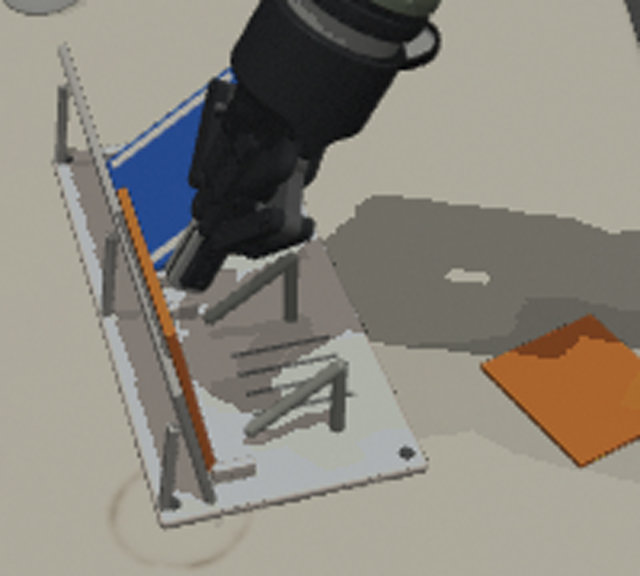

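The plate is leaning flat on the fence, along crop (125,190)–(210,465), and there's a gap between it and the finger. Now I'll withdraw.

>>> {"api": "send_rows", "payload": {"claw": [-1,-1,-1,-1,-1,-1,-1,-1,-1,-1,-1,-1,-1,-1], "translation": [[-0.3,0,-0.3],[-0.4,0,-0.5],[-0.4,0,-0.8],[-0.2,0,-0.8],[-0.2,0,-0.8],[-0.2,0,-0.8],[-0.2,0,-0.8],[0,0,-0.5],[0,0,0],[0,0,0],[0,0,0],[0,0,0],[0,0,0],[0,0,0]], "turn": [[0,0,0],[0,0,0],[0,0,0],[0,0,0],[0,0,0],[0,0,0],[0,0,0],[0,0,0],[0,0,0],[0,0,0],[0,0,0],[0,0,0],[0,0,0],[0,0,0]]}}

```text
t: 16.42
tool_pos: [507.8, -48.8, 184.3]
tcp_rot: [[0.848, 0.26, 0.462], [0.231, -0.966, 0.12], [0.477, 0.005, -0.879]]
contact_force: [-0.1, -0.8, -0.3]
opening: 0.0
gripper_force: 0.0
```

```bash
python3 - <<'E'
from h import *
import cv2
im=viewer.get_image("side")[:,:,::-1][130:310,190:390]; cv2.imwrite("pics/s5.png",cv2.resize(im,None,fx=3.2,fy=3.2,interpolation=cv2.INTER_CUBIC))
E
```

```text
(no output)
```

View pics/s5.png

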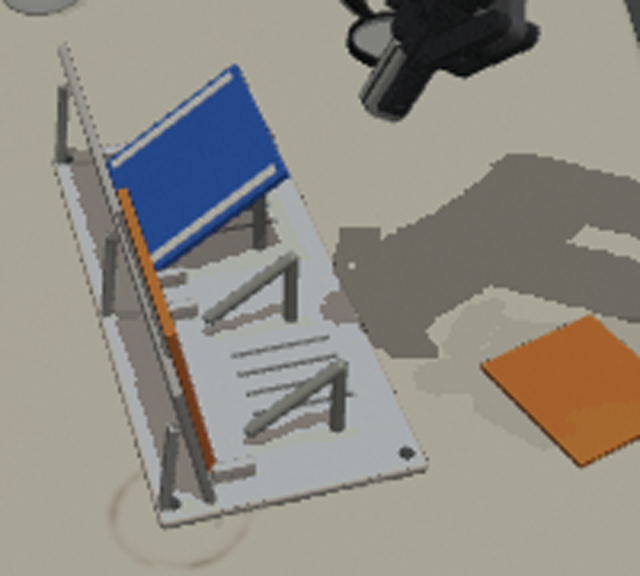

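The plate rests on the fence by itself, parallel to it and in its bay. The blue plate hasn't moved and the arm is clear.

```bash
python3 -c "
from plant import manip
print(manip.job_done())"
```

```text
the job is handed in; nothing more can be done
None
```

The orange plate leans against the fence by itself with its lower edge down in its bay, the blue plate was not moved, and the job was handed in at about 16.5 s of the 35 s allowed; the hand-in returned no verdict.

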